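Dispense one agar contact plate into the marking nest

ROBOT

A 7-joint arm with a two-finger parallel gripper is mounted at the origin on a cart in front of the work surface, level with it; the furniture and walls round the work are solid. World frame = base frame: x ahead of the robot, y to its left, z up, the work surface at z = 0. Lengths are in m, angles in rad, forces in N, time in s.
With the tool pointing down it reaches from about 0.425 to 0.925 m from the base axis. Payload 6.8 kg.
Tool frame: the origin (TCP) lies at the very end of the fingers, on their centre line; the grasp point (between the pads) lies 19 mm behind it; z points along the fingers, x is the direction in which the jaws open and shut, and the axes are right-handed (so a half turn about z gives the same grasp; the last joint's range is limited). The gripper opens to 85 mm and grips with 20 to 120 N. Pads are 22 mm wide; open, the fingers measure 114 mm over their backs; the gripper's body (76 mm by 85 mm) begins 54 mm behind the grasp point. The pads swing forward as they close: fully open they stand 13 mm farther back than shut.
Start: joints at [1.221, 0.477, 0.022, 1.555, -0.011, 1.109, -0.083], TCP at [0.162, -0.655, 0.208] pointing down, gripper open.
Joint ranges: [-2.96, 2.96], [-0.34, 2.1], [-1.41, 1.46], [0.24, 2.44], [-1.37, 4.51], [0.17, 1.92], [-2.96, 2.96]. Speed limits (rad/s): [2.39, 2.39, 3.14, 3.14, 3.14, 3.14, 3.14].

INTERFACE

Orientations are given as a unit quaternion [w, x, y, z].
In Python, from station import bot gives the robot as it stands.
- The arm moves only by the shell command python3 -m creep 'ROWS' [FORCE]. ROWS is JSON, a list that holds one entry, the list of rows, each a list of 7 numbers: the shift along the tool's x, y, z in cm, then the turn, a rotation vector about the tool's x, y, z in rad, then the opening, from 0 (shut) to 1 (fully open). In form: [[[dx, dy, dz, wx, wy, wz, claw], ...]]. A call has 1 to 10 rows; each row is the pose to reach, as a shift and turn from the pose commanded when the call began, along the tool's axes at that moment; what a row does not reach only later rows make up. A row lasts 1/8 s, in which the tool goes at most 62.5 mm and 10.7 degrees, less where a joint would pass 70% of its speed; a pose out of reach is approached as far as the arm can. A call with a gripper value outside its range is refused whole. The fingers move at their own pace and stop on an object; FORCE is the grip in N (left out, the last holds). Time passes only in rows, so rows that repeat a pose let the fingers close. It gives the time, the measured TCP pose, the force and the opening at its end, in the units of the state.
- bot.get_obs(): the state, without advancing time (a new reading comes with each control period).
- bot.read_camera(name): name is "scene" or "top" or "wrist"; returns (picture, depth): 400x640x3 uint8, blue, green, red; 400x640 float32, m along the optical axis (not along the pixel's ray), 0 where there is no reading.
- bot.calibration(name): a dict with "mtx" (3x3 intrinsics, pixels), "rvec" (rotation vector, rad) and "tvec" (3), from world to camera coordinates, as OpenCV has them. Camera axes: x right, y down, z forward; pixel columns grow to the right and rows downward; lengths in m; the calibration is good to about 2 mm. A picture is of the moment at which its call begins: read the wrist's pose just before it. calibration takes no time and is no camera call; for the wrist camera it gives the pose at the moment of the call.
- bot.hand_in(): hands the job in, once; it reports no verdict.
Trained networks look in the newest picture that a camera, given by its name, has taken for a name from the list of things; names that differ only in an ending like _2 or _b are one class to them, and where a whole thing is asked for, a point or a joint stands for the part that bears it (a point fixed in the world has none). Each returns a list of dicts, best first, with "p" (0 to 1); they miss things now and then, are a little off and sometimes report something else, mostly with a low value. They report only what shows in the picture. A call takes as long as a camera call. They do not tell look-alikes from the thing itself.
- bot.find_in(camera, label): "xy" ([column, row] in pixels, amid what is visible of it).
- bot.silhouettes(camera, label): "mask" (400x640 bool, what is visible of it) and "xy" ([column, row] in pixels, amid what is visible of it).
The state is a dict: "t": time; "q": joint angles; "joint_vel": joint speeds; "joint_torque": joint torques, N m; "eef_pos": TCP position; "tool_rot": TCP orientation; "contact_force": force on the tool from outside, world axes, zero at the start; "torque": the same for the moment, N m; "gripper_width": opening from 0.0 (shut) to 1.0 (fully open).
Only numpy, scipy, OpenCV 4.12 (cv2) and the standard library are available. Lean on these libraries where they do the work, as an engineer would, in place of code of your own. Each camera call takes 0.05 s, during which the arm holds its last target.

TASK

Press the orange plunger of the plate dispenser all the way down once and let it spring back up, so that a single agar plate is pushed out. Then slide that plate flat along the bench with the fingers, without lifting or tipping it or squeezing it hard, into the U-shaped steel marking nest until it rests against the back of the U. Leave the other plates in the dispenser, do not press the plunger again, and do not disturb the vial, marker, blue cap and timer standing around.

Things in the scene. Friction and masses are not known exactly. Their poses are not given: they have to be found in the camera images.
- dispenser: White plate dispenser fixed to the bench, body 154 x 74 mm: short clear upright magazine tube (63 mm across, top 46 mm high) in front, gear housing (top 57 mm, bush to 62) behind. Origin: on the bench under the centre of the tube's bore. Its x axis points the way plates come out, z up; the body spans x -117 to +37 mm and y -37 to +37 mm. Plates leave by a gate 15.5 mm high under the tube.
- landing (a point): Where the centre of a dispensed plate comes to lie (88 to 105 mm ahead of the bore, by speed of the press), 91 mm along the dispenser's x, on the steel landing tongue. The tongue is 2 mm thick and 40 mm wide and runs from the body to 120 mm ahead of the bore.
- shuttle (a joint): Aluminium pusher under the magazine (54 mm wide, top 14 mm high), geared to the plunger: 0 back, 0.090 m fully out, when its front stands 62 mm ahead of the bore's centre. It pushes the lowest plate out of the gate; when it goes back the next plate drops.
- plunger_top (a point): Centre of the top face of the round orange plunger cap (34 mm across, 94 mm above the bench when up), 74 mm behind the bore (dispenser x = -74 mm). It moves with the cap.
- plunger (a joint): Travel of the plunger downward in m: 0 up, 0.030 at the bottom stop. A spring resists with 4 N at the top and 9 N at the bottom and lifts it again when let go. A plate is fully dispensed only near the bottom.
- plate_1: Lowest agar contact plate in the magazine, the one that will be dispensed: round, 55 mm across, 14 mm high, about 30 g, amber with a pale translucent lid (fixed). Loose. Origin: centre of its underside, z axis up. In the dispenser and on the tongue its underside is 2 mm above the bench; on the bench 0.
- plate_2: Second plate in the magazine, the same kind. Origin: centre of its underside.
- plate_3: Top plate in the magazine, the same kind. Origin: centre of its underside.
- nest: Marking nest fixed to the bench: a flat U of 8 mm steel rod (top 9 mm high) on a white block 76 mm wide, 12 mm high at its back. Origin: on the bench at the seat, where the centre of a plate resting against the back of the U lies (2 mm of play). The mouth faces the nest's -x: push in along +x. The U is 59 mm wide inside; its flared ends reach to x = -26 mm, y = -49 and +49 mm.
- vial: Small white plastic bottle with screw cap, 36 mm across and 75 mm high, standing beside the nest; bystander. Origin: centre of its underside.
- pen: Marker with blue cap, 136 mm long, 13 mm thick, lying on the bench behind the dispenser; bystander. Origin: under its middle.
- blue_cap: Spare blue screw cap, 53 mm across, 26 mm high, lying open side down beyond the landing tongue; bystander. Origin: centre of its underside.
- lab_timer: White twist timer, 68 mm across and 47 mm high, standing behind the dispenser; bystander. Origin: centre of its underside.
Not all that is in view belongs to the job. What is shaped like the plate_3 but green is not meant.

How it is judged:
By the outcome, as a careful person would: the job done as asked, in the order asked, and still so for the second after the job is handed in, with the robot touching nothing.
It also fails if it takes over 58 s, if anything falls off the work surface, if the arm or the gripper's body presses on something with over 40 N, if the wrist force passes 120 N, or if a joint passes its speed limit or range.

## Working session

There is one attempt and no reset: what is moved stays moved. The work goes in short steps, Python scripts to look and compute and a shell command to move; the robot and the scene stay as the last step left them, time stands still between calls to the robot, and variables do not carry over. Pictures are saved under pics/ and viewed, and the job is handed in when it is done.

```bash
mkdir -p pics; ls; python3 - <<'E'
from station import bot
import cv2,numpy as np
o=bot.get_obs()
for k,v in o.items(): print(k,np.round(v,4))
for c in ["scene","top"]:
    im,d=bot.read_camera(c); cv2.imwrite(f"pics/{c}0.png",im)
    np.save(f"pics/{c}0d.npy",d)
    k=bot.calibration(c); print(c,k)
E
```

```text
pics
t 0.0
q [ 1.2209  0.4778  0.0223  1.5565 -0.0115  1.1093 -0.0831]
joint_vel [ 0.0009  0.0009  0.0014  0.0016  0.0013  0.0001 -0.0012]
joint_torque [-8.00000e-04 -5.96448e+01  1.60750e+00 -2.81189e+01  1.23000e-02
  9.50000e-03  0.00000e+00]
eef_pos [ 0.1615 -0.6548  0.2068]
tool_rot [-5.000e-04  7.872e-01 -6.167e-01 -8.000e-04]
contact_force [ 0.0434  0.4302 -0.2506]
torque [-0.0361  0.024   0.0012]
gripper_width 1.0007
scene {'mtx': array([[484.87330353,   0.        , 318.98793946],
       [  0.        , 484.87330353, 198.81128921],
       [  0.        ,   0.        ,   1.        ]]), 'rvec': array([ 1.89128608, -0.9779906 ,  0.58335416]), 'tvec': array([-0.37393409,  0.27604598,  0.68751882])}
top {'mtx': array([[411.17141753,   0.        , 316.34771285],
       [  0.        , 411.17141753, 206.35863713],
       [  0.        ,   0.        ,   1.        ]]), 'rvec': array([ 2.13420696, -2.16198117,  0.15032426]), 'tvec': array([-0.06110502,  0.51408896,  0.90028702])}
```

View pics/scene0.png

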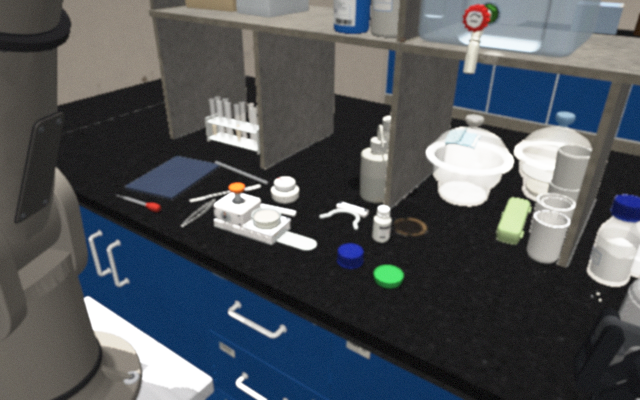

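View pics/top0.png

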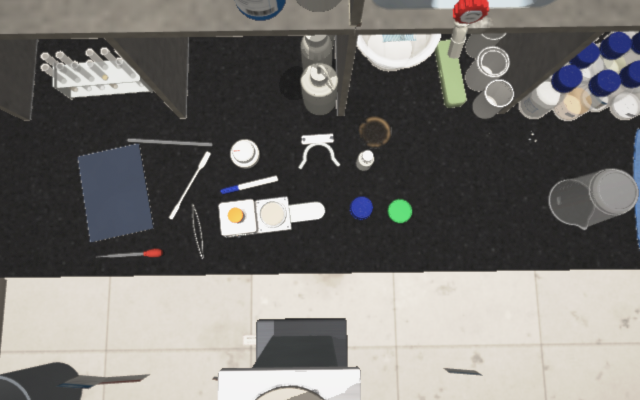

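The top view shows the dispenser at (255,216), with its cap at (236,215), tube at (273,213) and tongue running to (323,211). The nest is at (318,150), mouth toward the robot. The vial is at (365,160), blue cap (361,207), pen (249,185) and timer (244,153). The green lid-like disc at (400,211) is the look-alike.

```bash
cat > h.py <<'E'
import numpy as np,cv2
from station import bot
def cam(c):
    k=bot.calibration(c); R=cv2.Rodrigues(np.array(k["rvec"],float))[0]; return np.array(k["mtx"]),R,np.array(k["tvec"],float).ravel()
def ray(c,uv,z,K=None):
    M,R,t=K or cam(c); d=R.T@np.linalg.solve(M,[uv[0],uv[1],1.]); o=-R.T@t
    return o+d*(z-o[2])/d[2]
def proj(c,P,K=None):
    M,R,t=K or cam(c); p=(R@np.atleast_2d(P).T).T+t; q=(M@p.T).T; return q[:,:2]/q[:,2:]
E
python3 - <<'E'
from h import *
im,d=bot.read_camera("top")
Z=dict(dispenser=.05,plunger_top=.094,plate_3=.045,nest=.01,vial=.075,pen=.012,blue_cap=.026,lab_timer=.047)
for n,z in Z.items():
    r=bot.silhouettes("top",n)
    for x in r[:3]:
        m=x["mask"].astype(np.uint8); rect=cv2.minAreaRect(cv2.findNonZero(m)) if m.any() else None
        print(n,round(x["p"],2),np.round(x["xy"],1),np.round(ray("top",x["xy"],z),4),m.sum(),rect)
v=im[90:260,190:430]; cv2.imwrite("pics/topcrop.png",cv2.resize(v,None,fx=3.3,fy=3.3,interpolation=cv2.INTER_CUBIC))
E
```

```text
dispenser 0.67 [254.8 211.6] [0.5012 0.0703 0.05  ] 2556 ((271.9158630371094, 214.65841674804688), (36.119850158691406, 106.76748657226562), 84.2894058227539)
plunger_top 0.78 [234.4 218.3] [0.4817 0.1069 0.094 ] 183 ((235.0, 215.0), (14.0, 14.0), 90.0)
plate_3 0.78 [397.5 210. ] [ 0.5013 -0.2504  0.045 ] 410 ((399.5, 211.0), (22.0, 21.0), 90.0)
plate_3 0.47 [235.2 214.7] [0.4954 0.1151 0.045 ] 190 ((235.5, 215.0), (15.0, 14.0), 0.0)
nest 0.69 [314.8 140.2] [ 0.6771 -0.0661  0.01  ] 448 ((317.8026123046875, 150.73220825195312), (31.706758499145508, 38.27977752685547), 85.36454010009766)
vial 0.71 [364.4 157.4] [ 0.6161 -0.1758  0.075 ] 292 ((365.2500305175781, 160.25001525878906), (16.26345443725586, 21.21320343017578), 45.0)
pen 0.74 [245.5 186.9] [0.5651 0.0984 0.012 ] 290 ((248.52944946289062, 184.61764526367188), (6.305926322937012, 56.995872497558594), 75.96376037597656)
pen 0.59 [363.8 160.5] [ 0.6251 -0.1818  0.012 ] 248 ((365.0000305175781, 160.00001525878906), (15.55634880065918, 18.384777069091797), 45.0)
pen 0.2 [363.1 207.2] [ 0.5133 -0.1769  0.012 ] 440 ((361.5, 208.0), (22.0, 23.0), 90.0)
blue_cap 0.95 [360.8 207.6] [ 0.5105 -0.17    0.026 ] 398 ((361.0, 208.5), (21.0, 22.0), 90.0)
lab_timer 0.87 [245.1 156.2] [0.6299 0.094  0.047 ] 660 ((245.0, 154.0), (28.0, 28.0), 90.0)
```

View pics/topcrop.png

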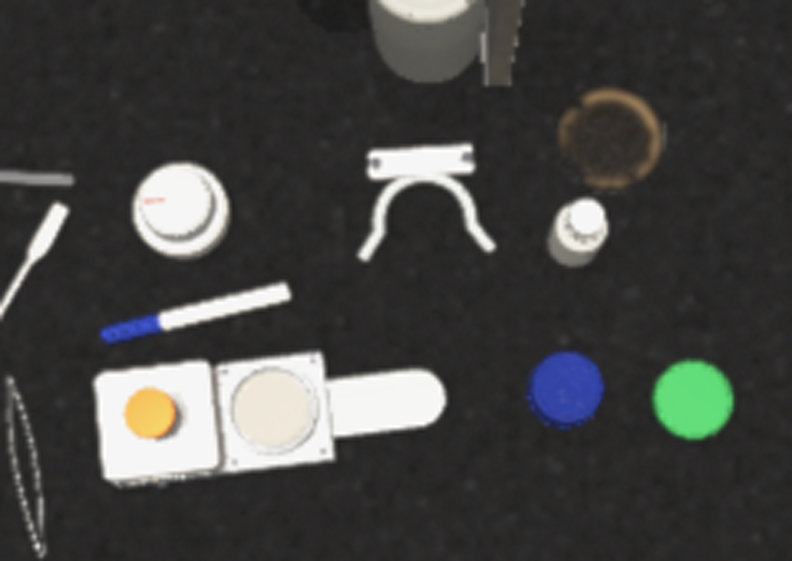

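```bash
python3 - <<'E'
from h import *
im,dep=bot.read_camera("top")
c=lambda u,v:((u+.5)/3.3-.5+190,(v+.5)/3.3-.5+90)
for n,p,z in [("cap",(150,412),.094),("tube",(273,408),.046),("tip",(446,398),.002),("tongueL",(330,378),.002),("tongueR",(334,437),.002),("tcorn1",(322,353),.046),("tcorn2",(334,460),.046),("hcorn1",(95,373),.057),("hcorn2",(107,483),.057),
 ("nestL end",(363,256),.005),("nestR end",(490,246),.005),("Uback in",(426,186),.007),("blkL",(369,153),.012),("blkR",(473,146),.012),("blkL2",(371,179),.012),("blkR2",(475,172),.012),("Uin L",(385,215),.007),("Uin R",(468,210),.007)]:
    q=c(*p); P=ray("top",q,z)
    print(n,np.round(q,1),np.round(P[:2],4), dep[int(round(q[1])),int(round(q[0]))])
    if n in("cap","tube","tip"): 
        M,R,t=cam("top"); dd=dep[int(round(q[1])),int(round(q[0]))]; print("   depthpt",np.round(R.T@(np.linalg.solve(M,[*q,1])*dd-t),4))
im,d=bot.read_camera("scene")
v=im[160:300,170:430]; cv2.imwrite("pics/scrop.png",cv2.resize(v,None,fx=3,fy=3,interpolation=cv2.INTER_CUBIC))
E
```

```text
cap [235.1 214.5] [0.4898 0.1055] 0.8786762
   depthpt [0.4902 0.1061 0.0912]
tube [272.4 213.3] [0.4974 0.0313] 0.92908925
   depthpt [0.498  0.0318 0.0414]
tip [324.8 210.3] [ 0.5085 -0.0876] 0.97113353
   depthpt [ 5.087e-01 -8.760e-02  4.000e-04]
tongueL [289.7 204.2] [ 0.5241 -0.0047] 0.9725781
tongueR [290.9 222.1] [ 0.4816 -0.0074] 0.97026205
tcorn1 [287.2 196.6] [ 0.535  -0.0022] 0.972844
tcorn2 [290.9 229. ] [ 0.4614 -0.0101] 0.96139055
hcorn1 [218.4 202.7] [0.5214 0.1505] 0.97542435
hcorn2 [222.1 236. ] [0.447  0.1409] 0.9634104
nestL end [299.7 167.2] [ 0.6125 -0.0291] 0.9779427
nestR end [338.1 164.2] [ 0.6187 -0.1211] 0.9782846
Uback in [318.7 146. ] [ 0.6635 -0.0754] 0.9934787
blkL [301.5 136. ] [ 0.6873 -0.0343] 0.9965013
blkR [333.  133.9] [ 0.6915 -0.1099] 0.99829096
blkL2 [302.1 143.9] [ 0.6678 -0.0356] 0.9980247
blkR2 [333.6 141.8] [ 0.672  -0.1109] 0.9968685
Uin L [306.3 154.8] [ 0.6422 -0.0454] 0.98191357
Uin R [331.5 153.3] [ 0.6451 -0.1056] 0.98539585
```

View pics/scrop.png

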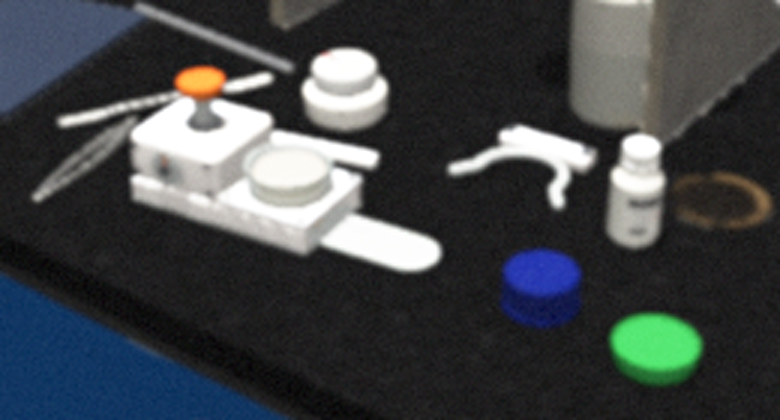

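The candidate for pressing is the orange cap at top (235,215); no other orange disc sits on the housing. The white plate in the tube is at (272,213) and the green disc at (400,211) is the decoy. I now write a helper that converts world targets into tool-axis shifts.

```bash
cat >> h.py <<'E'
from scipy.spatial.transform import Rotation as Ro
def state():
    o=bot.get_obs(); q=np.array(o["tool_rot"]); return o,np.array(o["eef_pos"]),Ro.from_quat([q[1],q[2],q[3],q[0]])
def plan(targets,yaws=None):
    """world targets; yaw=world angle (deg) of tool x axis, tool down"""
    o,p,R=state()
    for i,t in enumerate(targets):
        s=R.inv().apply(np.array(t)-p)*100
        y=np.radians(yaws[i]); X=[np.cos(y),np.sin(y),0]; Z=[0,0,-1]; Y=np.cross(Z,X)
        T=Ro.from_matrix(np.array([X,Y,Z]).T); w=(R.inv()*T).as_rotvec()
        print(np.round(s,2),np.round(w,3))
    print("t",round(o["t"],2),"pos",np.round(p,4),"F",np.round(o["contact_force"],1),"w",round(o["gripper_width"],3),"xyaw",np.round(np.degrees(np.arctan2(*R.as_matrix()[[1,0],0])),2),"z",np.round(R.as_matrix()[:,2],3))
E
python3 -c "
from h import *
plan([(.44,-.30,.22),(.49,.1055,.16)],[-86,-86])"
```

```text
[-27.84 -35.54  -1.22] [-0.    -0.     0.172]
[-66.01 -50.1    4.78] [-0.    -0.     0.172]
t 0.65 pos [ 0.1616 -0.6554  0.2078] F [-0.5 -0.4  0.6] w 1.002 xyaw -76.15 z [ 0. -0. -1.]
```

```bash
python3 -m creep '[[[-27.84,-35.54,-1.2,0,0,0.17,0],[-27.84,-35.54,-1.2,0,0,0.17,0],[-27.84,-35.54,-1.2,0,0,0.17,0],[-27.84,-35.54,-1.2,0,0,0.17,0],[-27.84,-35.54,-1.2,0,0,0.17,0],[-27.84,-35.54,-1.2,0,0,0.17,0],[-27.84,-35.54,-1.2,0,0,0.17,0],[-27.84,-35.54,-1.2,0,0,0.17,0],[-27.84,-35.54,-1.2,0,0,0.17,0],[-27.84,-35.54,-1.2,0,0,0.17,0]]]' 20
python3 -c "
from h import *
plan([(.465,-.06,.26),(.49,.1055,.16)],[-86,-86])"
```

```text
t: 1.9
eef_pos: [0.4386, -0.3019, 0.2197]
tool_rot: [0.001, 0.731, -0.682, -0.0]
contact_force: [-0.2, -0.1, -0.5]
gripper_width: -0.002
[-23.95  -4.29  -4.05] [ 0.001 -0.001 -0.001]
[-40.3   -7.92   5.94] [ 0.001 -0.001 -0.001]
t 1.9 pos [ 0.4386 -0.3019  0.2197] F [-0.2 -0.1 -0.5] w -0.002 xyaw -86.07 z [-0.001 -0.001 -1.   ]
```

```bash
python3 -m creep '[[[-23.95,-4.3,-6,0,0,0,0],[-23.95,-4.3,-6,0,0,0,0],[-23.95,-4.3,-6,0,0,0,0],[-23.95,-4.3,-6,0,0,0,0],[-23.95,-4.3,-6,0,0,0,0],[-23.95,-4.3,-6,0,0,0,0]]]'
python3 -c "
from h import *
plan([(.49,.1055,.16)],[-86])
im,d=bot.read_camera('wrist'); cv2.imwrite('pics/w1.png',im); np.save('pics/w1d.npy',d); k=bot.calibration('wrist'); print(k)
M,R,t=cam('wrist'); print('campos',-R.T@t, R[2])
np.savez('pics/w1k.npz',M=M,R=R,t=t)
"
```

```text
t: 2.65
eef_pos: [0.4654, -0.0601, 0.2796]
tool_rot: [0.0, 0.731, -0.682, 0.0]
contact_force: [0.4, -0.9, -0.7]
gripper_width: -0.002
[-16.36  -3.6   11.95] [ 0.    -0.001 -0.001]
t 2.65 pos [ 0.4654 -0.0601  0.2796] F [ 0.4 -0.9 -0.7] w -0.002 xyaw -86.04 z [-0.    -0.001 -1.   ]
{'mtx': array([[297.96496175,   0.        , 321.16723556],
       [  0.        , 297.96496175, 197.57492847],
       [  0.        ,   0.        ,   1.        ]]), 'rvec': array([-2.10290994,  1.96421025,  0.32880265]), 'tvec': array([-0.09270717,  0.36824931,  0.59992938])}
campos [ 0.54965912 -0.05414287  0.44616234] [-0.3270882  -0.02465299 -0.94467219]
```

View pics/w1.png

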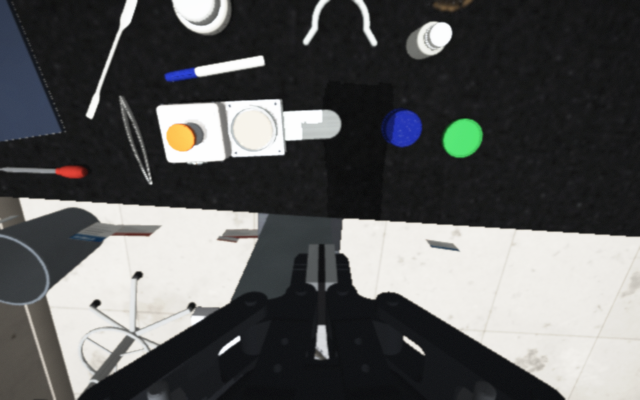

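The wrist view shows the cap at (181,137), tube (254,129), tongue tip (341,124) and nest rod ends at (308,43) and (374,43).

```bash
python3 -c "
from h import *
z=np.load('pics/w1k.npz'); K=(z['M'],z['R'],z['t'])
for n,p,h in [('cap',(181,137),.094),('tube',(254,129),.046),('tip',(341.5,124),.002),('vial top',(437,35),.075),('endL',(308,43),.005),('endR',(374,43),.005)]: print(n,np.round(ray(0,p,h,K),4))
plan([(.49,.1055,.12),(.49,.1055,.10)],[-86]*2)
"
```

```text
cap [0.4913 0.105  0.094 ]
tube [0.5004 0.0301 0.046 ]
tip [ 0.5108 -0.0875  0.002 ]
vial top [ 0.6203 -0.179   0.075 ]
endL [ 0.6125 -0.0333  0.005 ]
endR [ 0.6185 -0.1208  0.005 ]
[-16.41  -3.61  15.93] [ 0.001 -0.001 -0.002]
[-16.41  -3.61  17.93] [ 0.001 -0.001 -0.002]
t 2.7 pos [ 0.4652 -0.0606  0.2794] F [-0.2  0.9  0. ] w 0.002 xyaw -86.11 z [-0.001 -0.001 -1.   ]
```

```bash
python3 -m creep '[[[-16.4,-3.65,10,0,0,0,0],[-16.4,-3.65,10,0,0,0,0],[-16.4,-3.65,10,0,0,0,0],[-16.4,-3.65,12,0,0,0,0],[-16.4,-3.65,17,0,0,0,0],[-16.4,-3.65,17,0,0,0,0],[-16.4,-3.65,17,0,0,0,0]]]'
python3 -c "
from h import *
plan([(.4905,.105,.094),(.4905,.105,.064)],[-86]*2)
for c in ['scene','wrist']:
  im,d=bot.read_camera(c); v=im[130:290,170:370] if c=='scene' else im[60:300,200:450]
  cv2.imwrite('pics/a_%s.png'%c,cv2.resize(v,None,fx=2.5,fy=2.5,interpolation=2))
"
```

```text
t: 3.58
eef_pos: [0.4913, 0.107, 0.1108]
tool_rot: [-0.0, 0.731, -0.682, 0.0]
contact_force: [-0.8, 0.1, 1.0]
gripper_width: 0.001
[0.19 0.1  1.68] [-0.001 -0.    -0.   ]
[0.19 0.1  4.68] [-0.001 -0.    -0.   ]
t 3.58 pos [0.4913 0.107  0.1108] F [-0.8  0.1  1. ] w 0.001 xyaw -86.03 z [ 0.001 -0.    -1.   ]
```

View pics/a_scene.png

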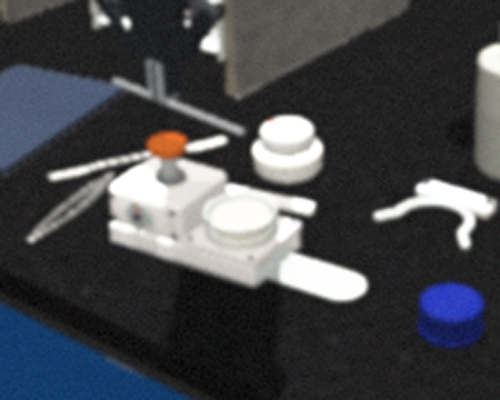

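View pics/a_wrist.png

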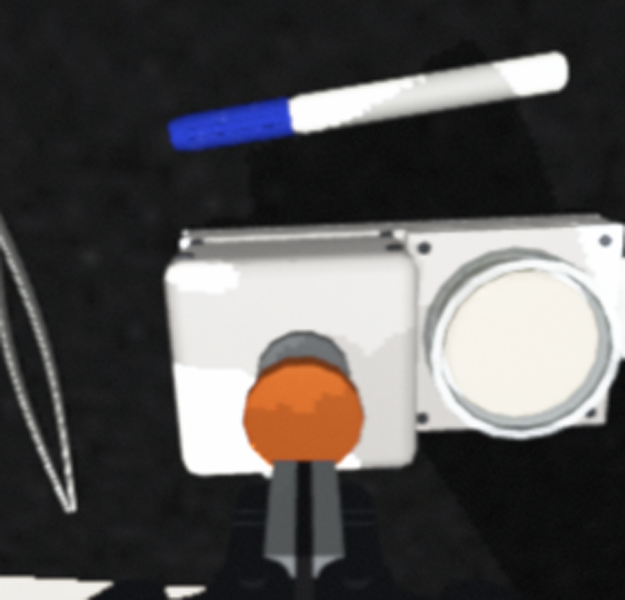

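```bash
python3 -m creep '[[[0.1,0.1,1.0,0,0,0,0],[0.1,0.1,1.8,0,0,0,0],[0.1,0.1,2.5,0,0,0,0],[0.1,0.1,3.2,0,0,0,0],[0.1,0.1,3.9,0,0,0,0],[0.1,0.1,4.5,0,0,0,0],[0.1,0.1,4.8,0,0,0,0],[0.1,0.1,4.8,0,0,0,0],[0.1,0.1,4.8,0,0,0,0]]]'
python3 -c "
from h import *
im,d=bot.read_camera('wrist'); cv2.imwrite('pics/w2.png',im[60:300,200:450])
"
```

```text
t: 4.8
eef_pos: [0.4895, 0.1072, 0.0619]
tool_rot: [0.0, 0.732, -0.681, 0.0]
contact_force: [-2.6, -0.2, 5.4]
gripper_width: -0.001
```

View pics/w2.png

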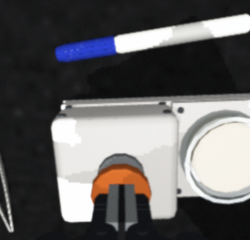

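```bash
python3 -m creep '[[[0,0,0.2,0,0,0,0],[0,0,0.4,0,0,0,0],[0,0,0.4,0,0,0,0]]]'
python3 -c "
from h import *
im,d=bot.read_camera('scene');cv2.imwrite('pics/s2.png',cv2.resize(im[130:290,170:370],None,fx=2.5,fy=2.5,interpolation=2))
plan([],[])
"
```

```text
t: 5.22
eef_pos: [0.4895, 0.1072, 0.058]
tool_rot: [0.0, 0.732, -0.681, 0.0]
contact_force: [-2.2, -1.1, 6.8]
gripper_width: 0.002
t 5.28 pos [0.4895 0.1072 0.058 ] F [-1.9 -0.7  6. ] w -0.002 xyaw -85.88 z [ 0. -0. -1.]
```

View pics/s2.png

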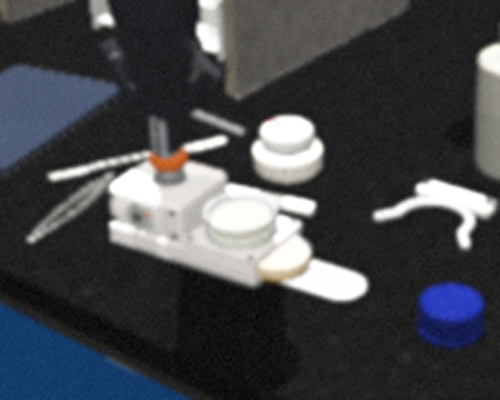

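```bash
python3 -m creep '[[[0,0,0.25,0,0,0,0],[0,0,0.5,0,0,0,0],[0,0,0.5,0,0,0,0]]]'
```

```text
t: 5.65
eef_pos: [0.4895, 0.1072, 0.0529]
tool_rot: [0.0, 0.732, -0.681, 0.0]
contact_force: [-2.4, -0.9, 5.5]
gripper_width: 0.002
```

```bash
python3 -c "
from h import *
o,p,R=state()
for c,(a,b,e,f) in dict(scene=(160,260,190,310),wrist=(60,300,200,450)).items():
  im,d=bot.read_camera(c);cv2.imwrite('pics/b_%s.png'%c,cv2.resize(im[a:b,e:f],None,fx=3 if c=='wrist' else 6,fy=3 if c=='wrist' else 6,interpolation=2))
  print(c,proj(c,[p,(.4905,.105,.094),(.4905,.105,.064)])-[e,a])
"
```

```text
scene [[47.39746922 42.11616024]
 [47.00685111 25.6193114 ]
 [48.06086247 37.80083471]]
wrist [[121.54086319 178.1834871 ]
 [126.36679815 214.77514966]
 [125.42971893 185.49644352]]
```

View pics/b_scene.png

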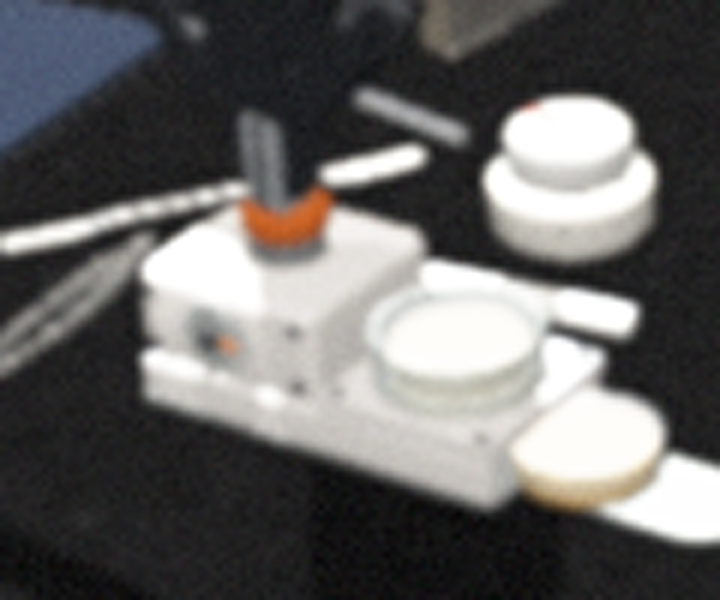

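View pics/b_wrist.png

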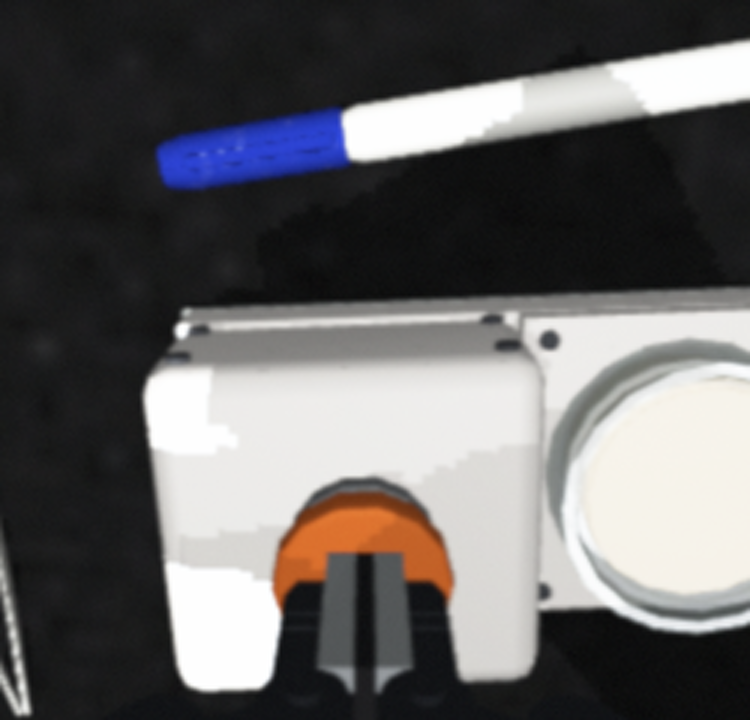

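The cap is still a few mm above its bush, so the tips sit roughly 8 mm above the reported TCP. I continue the same press.

```bash
python3 -m creep '[[[0,0,0.25,0,0,0,0],[0,0,0.4,0,0,0,0],[0,0,0.4,0,0,0,0]]]'
```

```text
t: 6.12
eef_pos: [0.4895, 0.1072, 0.049]
tool_rot: [0.0, 0.732, -0.681, 0.0]
contact_force: [-2.6, -0.6, 6.9]
gripper_width: 0.001
```

```bash
python3 -m creep '[[[0,0,0.2,0,0,0,0],[0,0,0.3,0,0,0,0],[0,0,0.3,0,0,0,0]]]'; python3 -c "
from h import *
o,p,R=state()
for c,(a,b,e,f) in dict(scene=(160,260,190,310),wrist=(60,300,200,450)).items():
  im,d=bot.read_camera(c);cv2.imwrite('pics/c_%s.png'%c,cv2.resize(im[a:b,e:f],None,fx=3 if c=='wrist' else 6,fy=3 if c=='wrist' else 6,interpolation=2))
"
```

```text
t: 6.5
eef_pos: [0.4895, 0.1072, 0.0461]
tool_rot: [0.0, 0.732, -0.681, 0.0]
contact_force: [-2.8, -0.2, 8.0]
gripper_width: 0.002
```

View pics/c_scene.png

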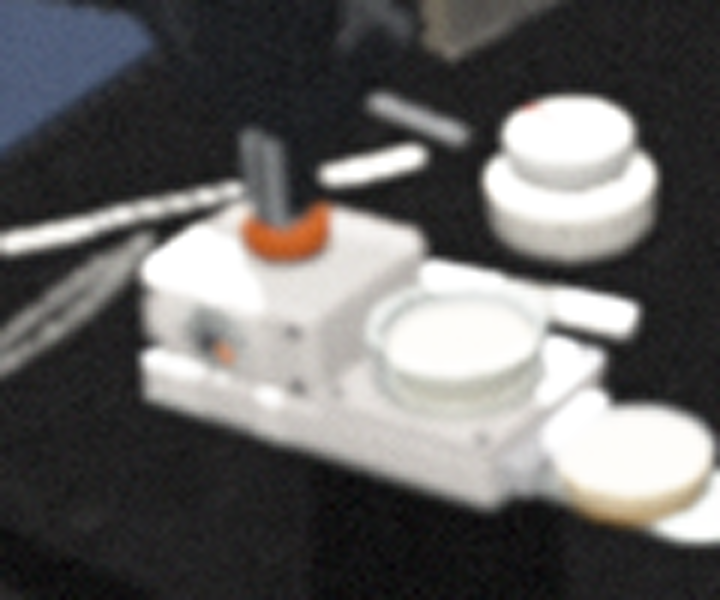

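View pics/c_wrist.png

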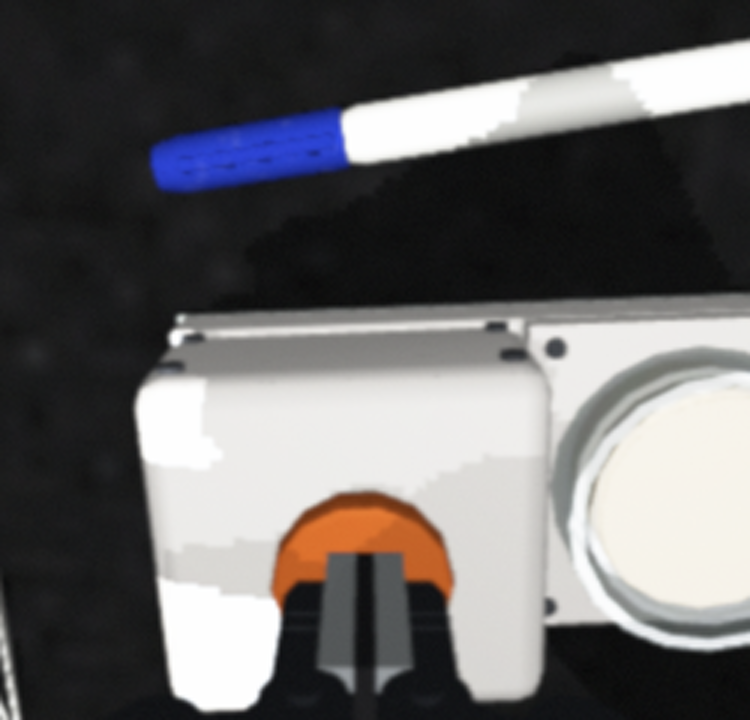

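```bash
python3 -m creep '[[[0,0,0.15,0,0,0,0],[0,0,0.3,0,0,0,0],[0,0,0.3,0,0,0,0]]]'
```

```text
t: 6.98
eef_pos: [0.4895, 0.1072, 0.0431]
tool_rot: [0.0, 0.732, -0.681, 0.0]
contact_force: [-2.9, -0.2, 7.2]
gripper_width: -0.002
```

```bash
python3 -m creep '[[[0,0,0.15,0,0,0,0],[0,0,0.3,0,0,0,0],[0,0,0.3,0,0,0,0]]]'
```

```text
t: 7.35
eef_pos: [0.4896, 0.1072, 0.0406]
tool_rot: [0.0, 0.732, -0.681, 0.0]
contact_force: [-4.0, -1.1, 13.4]
gripper_width: -0.001
```

```bash
python3 -m creep '[[[0,0,0.1,0,0,0,0],[0,0,0.1,0,0,0,0]]]';  python3 -m creep '[[[0,0,-1,0,0,0,0],[0,0,-2,0,0,0,0],[0,0,-3,0,0,0,0],[0,0,-4,0,0,0,0],[0,0,-5.5,0,0,0,0],[0,0,-8,0,0,0,0],[0,0,-11,0,0,0,0],[0,0,-12,0,0,0,0],[0,0,-12,0,0,0,0]]]'; python3 -c "
from h import *
o,p,R=state()
for c,(a,b,e,f) in dict(scene=(160,260,190,310),wrist=(0,400,0,640)).items():
  im,d=bot.read_camera(c);cv2.imwrite('pics/d_%s.png'%c,cv2.resize(im[a:b,e:f],None,fx=1 if c=='wrist' else 6,fy=1 if c=='wrist' else 6,interpolation=2))
  np.save('pics/d_%s.npy'%c,d)
print(proj('wrist',[p]))
M,Rr,t=cam('wrist'); np.savez('pics/dk.npz',M=M,R=Rr,t=t,p=p)
"
```

```text
t: 7.6
eef_pos: [0.4896, 0.1072, 0.0404]
tool_rot: [0.0, 0.732, -0.681, 0.001]
contact_force: [-8.0, -1.0, 24.9]
gripper_width: 0.005
t: 8.72
eef_pos: [0.4898, 0.1071, 0.1593]
tool_rot: [-0.0, 0.732, -0.681, 0.0]
contact_force: [-0.1, 0.1, -0.9]
gripper_width: -0.001
[[321.2208983  237.77938967]]
```

View pics/d_scene.png

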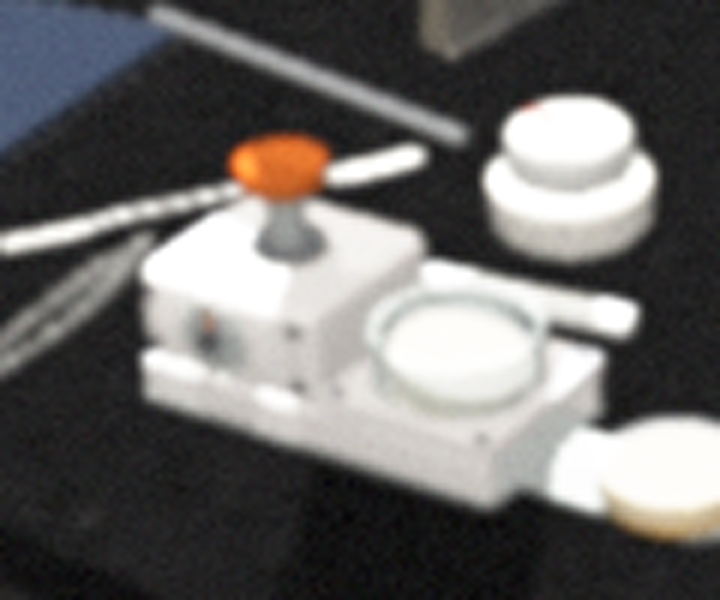

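View pics/d_wrist.png

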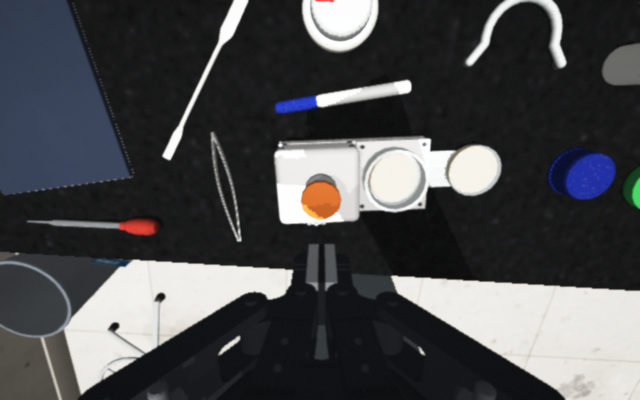

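The plate lies on the tongue at wrist (473,170), the plunger is up again, and two plates are left in the tube. Next I measure where the real fingertips are.

```bash
python3 -c "
from h import *
z=np.load('pics/dk.npz'); M,R,t=K=(z['M'],z['R'],z['t']); d=np.load('pics/d_wrist.npy'); print('tcp',z['p'])
for u,v in [(315,246),(330,246),(315,260),(330,260),(315,300),(330,300),(315,244),(330,244),(345,262)]:
  q=R.T@(np.linalg.solve(M,[u,v,1])*d[v,u]-t); print(u,v,np.round(q,4))
im,_=bot.read_camera('wrist')
for n in ['plate_1','nest']:
  for x in bot.silhouettes('wrist',n)[:4]:
    m=x['mask'].astype(np.uint8); r=cv2.minAreaRect(cv2.findNonZero(m)); 
    print(n,round(x['p'],2),x['xy'],r[0],r[1],ray('wrist',r[0],.012)[:2])
Kw=cam('wrist')
for p in [(473,170)]: print(ray(0,p,.016,Kw))
im,_=bot.read_camera('top'); cv2.imwrite('pics/t3.png',cv2.resize(im[120:250,200:400],None,fx=4,fy=4,interpolation=2))
for x in bot.silhouettes('top','plate_1')[:4]:
    m=x['mask'].astype(np.uint8); r=cv2.minAreaRect(cv2.findNonZero(m)); print('top',round(x['p'],2),x['xy'],r[0],r[1],ray('top',r[0],.014)[:2])
"
```

```text
tcp [0.48980934 0.10706312 0.15928333]
315 246 [0.4998 0.111  0.1887]
330 246 [0.5002 0.1034 0.1885]
315 260 [0.4997 0.1108 0.2021]
330 260 [0.5006 0.1038 0.2029]
315 300 [0.5005 0.1103 0.2319]
330 300 [0.5011 0.1048 0.2321]
315 244 [0.5003 0.1111 0.1876]
330 244 [0.4999 0.1033 0.1858]
345 262 [0.4972 0.0961 0.1982]
plate_1 0.75 [394.3, 179.3] (394.5, 178.0) (52.0, 53.0) [0.49295323 0.02723363]
plate_1 0.73 [474.3, 170.7] (473.300048828125, 169.10000610351562) (48.746280670166016, 55.901695251464844) [ 0.50888021 -0.05583913]
plate_1 0.65 [631.4, 187.7] (631.5, 187.0) (40.0, 15.0) [ 0.50154231 -0.23431506]
nest 0.88 [550.6, 33.0] (514.5, 34.0) (68.0, 103.0) [ 0.63907233 -0.06315472]
[ 0.5088072  -0.05354787  0.016     ]
top 0.98 [270.5, 213.8] (272.5, 213.99996948242188) (21.920312881469727, 21.920312881469727) [0.49976917 0.03446924]
top 0.84 [398.5, 207.6] (399.5, 211.0) (22.0, 23.0) [ 0.50295378 -0.2611108 ]
top 0.75 [308.7, 209.8] (311.0, 211.0) (22.0, 22.0) [ 0.50563817 -0.05515915]
```

View pics/t3.png

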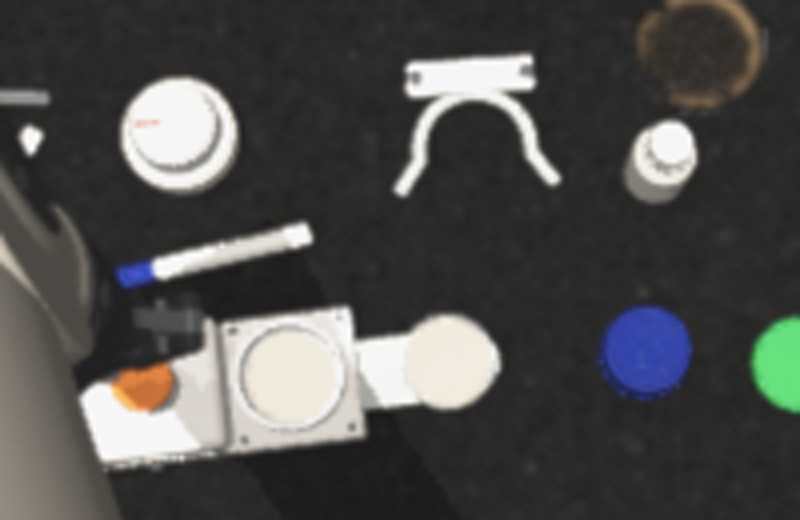

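Shut tips are about 23 mm above the reported TCP, which both the press stop and the wrist depth agree on. I move to a standoff behind the plate with the jaws about 24 mm apart.

```bash
python3 -c "
from h import *
plan([(.457,-.048,.15),(.457,-.048,.08)],[-94]*2)"
```

```text
[15.23  4.31  0.82] [ 0.001 -0.     0.142]
[15.23  4.3   7.82] [ 0.001 -0.     0.142]
t 9.07 pos [0.489  0.107  0.1581] F [-0.5  0.8  1. ] w -0.001 xyaw -85.88 z [-0.001 -0.    -1.   ]
```

```bash
python3 -m creep '[[[15.2,4.3,0.5,0,0,0.14,0.28],[15.2,4.3,0.5,0,0,0.14,0.28],[15.2,4.3,0.5,0,0,0.14,0.28],[15.2,4.3,4,0,0,0.14,0.28],[15.2,4.3,7.5,0,0,0.14,0.28],[15.2,4.3,7.5,0,0,0.14,0.28],[15.2,4.3,7.5,0,0,0.14,0.28]]]'
python3 -c "
from h import *
plan([(.457,-.048,.0)],[-94])
M,R,t=K=cam('wrist'); o,p,_=state()
im,d=bot.read_camera('wrist'); cv2.imwrite('pics/w4.png',im); np.save('pics/w4d.npy',d); np.savez('pics/w4k.npz',M=M,R=R,t=t,p=p)
print(proj(0,[p],K))
P=np.array([R.T@(np.linalg.solve(M,[u,v,1])*d[v,u]-t) for v in range(200,330,4) for u in range(260,390,4)])
P=P[(abs(P[:,0]-p[0])<.03)&(P[:,2]<.2)&(P[:,2]>.04)]
print(np.round(P[np.argsort(P[:,2])][:12],4))
"
```

```text
t: 9.95
eef_pos: [0.4581, -0.0474, 0.0846]
tool_rot: [0.0, -0.683, 0.731, -0.0]
contact_force: [0.3, 1.0, 0.2]
gripper_width: 0.28
[0.07 0.11 8.46] [-0.001  0.     0.002]
t 9.95 pos [ 0.4581 -0.0474  0.0846] F [0.3 1.  0.2] w 0.28 xyaw -93.89 z [ 0.001  0.    -1.   ]
[[321.58246983 238.18361744]]
[[ 0.4647 -0.0597  0.1108]
 [ 0.4577 -0.0593  0.1112]
 [ 0.4631 -0.0595  0.112 ]
 [ 0.4702 -0.0306  0.1128]
 [ 0.4678 -0.0659  0.1128]
 [ 0.468  -0.0638  0.1129]
 [ 0.4701 -0.0327  0.113 ]
 [ 0.4613 -0.0593  0.113 ]
 [ 0.4701 -0.0348  0.1132]
 [ 0.4684 -0.0617  0.1134]
 [ 0.4566 -0.0591  0.1134]
 [ 0.4546 -0.059   0.114 ]]
```

View pics/w4.png

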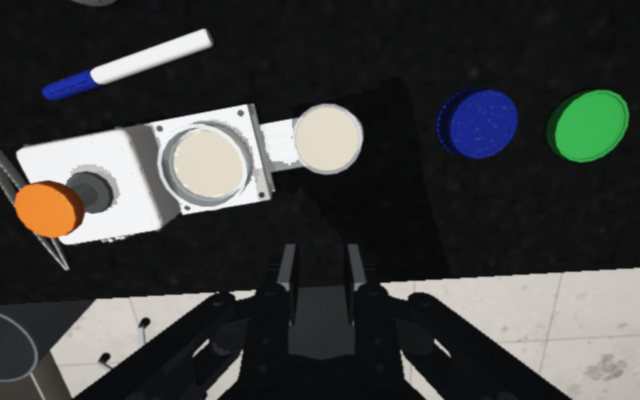

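```bash
python3 -c "
from h import *
z=np.load('pics/w4k.npz'); K=(z['M'],z['R'],z['t']); print(ray(0,(328,139),.016,K))
"
python3 -m creep '[[[0,0,5,0,0,0,0.28],[0,0,8,0,0,0,0.28],[0,0,9.4,0,0,0,0.28],[0,0,9.4,0,0,0,0.28],[0,0,9.4,0,0,0,0.28]]]'
python3 -m creep '[[[0,0,0.2,0,0,0,0.28],[0,0,0.4,0,0,0,0.28]]]'
python3 -m creep '[[[0,0,0.2,0,0,0,0.28],[0,0,0.2,0,0,0,0.28]]]'
```

```text
[ 0.50921427 -0.05601075  0.016     ]
t: 10.62
eef_pos: [0.4587, -0.0476, -0.009]
tool_rot: [0.001, -0.683, 0.731, -0.001]
contact_force: [0.7, -0.5, 0.1]
gripper_width: 0.281
t: 10.88
eef_pos: [0.458, -0.0477, -0.0137]
tool_rot: [0.0, -0.682, 0.731, -0.001]
contact_force: [0.5, -0.2, 0.6]
gripper_width: 0.279
t: 11.12
eef_pos: [0.4573, -0.0476, -0.0163]
tool_rot: [-0.0, -0.683, 0.731, 0.0]
contact_force: [0.1, -0.2, 0.9]
gripper_width: 0.278
```

```bash
python3 -m creep '[[[0,0,0.15,0,0,0,0.28],[0,0,0.15,0,0,0,0.28]]]'
python3 -m creep '[[[0,0,0.15,0,0,0,0.28],[0,0,0.15,0,0,0,0.28]]]'
python3 -c "
from h import *
o,p,_=state(); M,R,t=K=cam('wrist')
im,d=bot.read_camera('wrist'); cv2.imwrite('pics/w5.png',cv2.resize(im[100:320,200:460],None,fx=3,fy=3,interpolation=2)); np.savez('pics/w5k.npz',M=M,R=R,t=t,p=p)
P=np.array([R.T@(np.linalg.solve(M,[u,v,1])*d[v,u]-t) for v in range(220,280,2) for u in range(260,390,2)])
P=P[(abs(P[:,0]-p[0])<.03)]; print(np.round(P[np.argsort(P[:,2])][::60],4)[:10])
im,d=bot.read_camera('scene'); cv2.imwrite('pics/s5.png',cv2.resize(im[180:290,230:400],None,fx=4.5,fy=4.5,interpolation=2))
"
```

```text
t: 11.38
eef_pos: [0.4574, -0.0476, -0.0178]
tool_rot: [-0.0, -0.683, 0.731, 0.0]
contact_force: [-0.6, 0.9, -0.2]
gripper_width: 0.283
t: 11.62
eef_pos: [0.4574, -0.0476, -0.0193]
tool_rot: [-0.0, -0.683, 0.731, 0.0]
contact_force: [0.3, -0.1, 1.0]
gripper_width: 0.279
[[ 4.415e-01 -3.620e-02 -1.200e-03]
 [ 4.677e-01 -7.490e-02 -4.000e-04]
 [ 4.682e-01 -1.530e-02 -1.000e-04]
 [ 4.701e-01 -5.960e-02 -0.000e+00]
 [ 4.624e-01 -4.810e-02  1.000e-04]
 [ 4.587e-01 -8.470e-02  1.000e-04]
 [ 4.747e-01 -4.680e-02  2.000e-04]
 [ 4.731e-01 -7.050e-02  3.000e-04]
 [ 4.650e-01 -4.830e-02  4.000e-04]
 [ 4.673e-01 -5.060e-02  4.000e-04]]
```

View pics/w5.png

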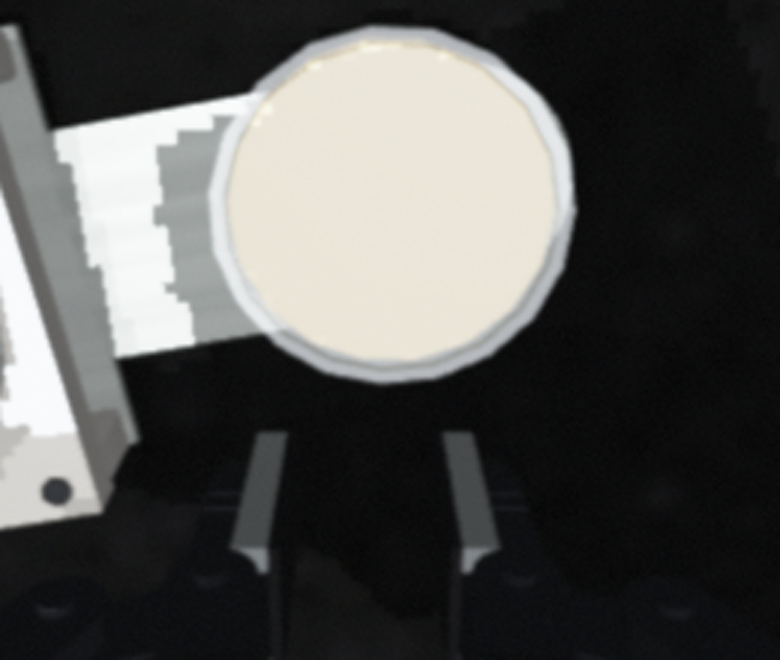

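View pics/s5.png

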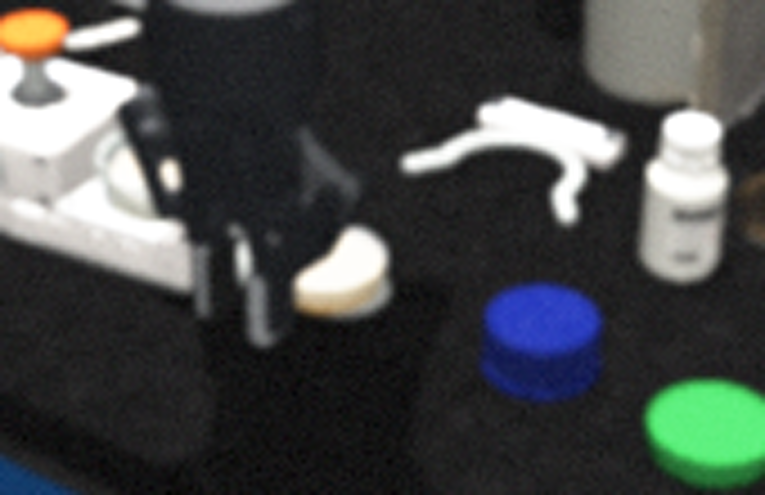

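```bash
python3 -m creep '[[[0,0,0.15,0,0,0,0.28],[0,0,0.15,0,0,0,0.28]]]'
python3 -m creep '[[[0,0,0.15,0,0,0,0.28],[0,0,0.15,0,0,0,0.28]]]'
python3 -c "
from h import *
o,p,_=state(); M,R,t=K=cam('wrist'); print(p)
im,d=bot.read_camera('wrist')
for v in range(238,262,2): print(v,[np.round(R.T@(np.linalg.solve(M,[u,v,1])*d[v,u]-t),4)[[0,2]] for u in (290,291,353)])
"
```

```text
t: 11.98
eef_pos: [0.4574, -0.0476, -0.0208]
tool_rot: [-0.0, -0.683, 0.731, 0.0]
contact_force: [-1.5, 0.7, -0.6]
gripper_width: 0.281
t: 12.22
eef_pos: [0.4574, -0.0476, -0.0223]
tool_rot: [-0.0, -0.683, 0.731, 0.0]
contact_force: [-1.0, -0.5, -0.2]
gripper_width: 0.283
[ 0.4574237  -0.04758175 -0.02229975]
238 [array([0.4707, 0.0016]), array([4.7e-01, 1.0e-04]), array([0.4679, 0.0006])]
240 [array([0.4692, 0.0009]), array([ 0.4687, -0.    ]), array([0.4667, 0.0005])]
242 [array([ 4.675e-01, -1.000e-04]), array([0.468, 0.001]), array([4.653e-01, 1.000e-04])]
244 [array([0.4698, 0.0067]), array([0.4696, 0.0063]), array([0.4676, 0.0067])]
246 [array([0.4697, 0.0086]), array([0.4691, 0.0075]), array([0.4674, 0.0085])]
248 [array([0.4691, 0.0097]), array([0.4697, 0.0108]), array([0.4676, 0.0109])]
250 [array([0.4691, 0.0118]), array([0.47  , 0.0134]), array([0.4676, 0.0129])]
252 [array([0.469 , 0.0136]), array([0.4697, 0.0149]), array([0.4674, 0.0145])]
254 [array([0.4696, 0.0166]), array([0.4695, 0.0166]), array([0.4676, 0.0168])]
256 [array([0.4695, 0.0184]), array([0.4695, 0.0185]), array([0.4677, 0.0188])]
258 [array([0.47 , 0.021]), array([0.4699, 0.021 ]), array([0.4669, 0.0194])]
260 [array([0.4687, 0.0207]), array([0.4697, 0.0225]), array([0.4674, 0.0219])]
```

Tips are now about 5 mm above the bench, and the plate is ahead, about 4 mm toward tool +x. I refine the nest pose with an overlay in the top view and check the plate in the same camera.

```bash
cat > ov.py <<'E'
from h import *
import sys
sx,sy,yaw,px,py=map(float,sys.argv[1:6])
im,_=bot.read_camera('top')
y=np.radians(yaw); A=np.array([[np.cos(y),-np.sin(y)],[np.sin(y),np.cos(y)]])
def W(L,z): L=np.atleast_2d(L); return np.c_[L@A.T+[sx,sy],np.full(len(L),z)]
S=6;a,b,e,f=120,220,265,385
v=cv2.resize(im[a:b,e:f],None,fx=S,fy=S,interpolation=2)
def dr(P,col): 
    q=((proj('top',P)-[e,a]+.5)*S-.5).astype(int); cv2.polylines(v,[q.reshape(-1,1,2)],False,col,1)
th=np.linspace(-np.pi/2,np.pi/2,40)
for r,c in((29.5,(0,0,255)),(37.5,(0,255,0))): dr(W(np.c_[r*np.cos(th),r*np.sin(th)]/1e3,.005),c)
dr(W([(-.026,-.049),(-.026,.049)],.005),(255,0,0))
th=np.linspace(0,2*np.pi,60); dr(np.c_[px+.0275*np.cos(th),py+.0275*np.sin(th),np.full(60,.016)],(255,0,255))
cv2.imwrite(sys.argv[6],v)
E
python3 ov.py .638 -.0745 3.5 .5073 -.0555 pics/ov1.png
```

```text
(no output)
```

View pics/ov1.png

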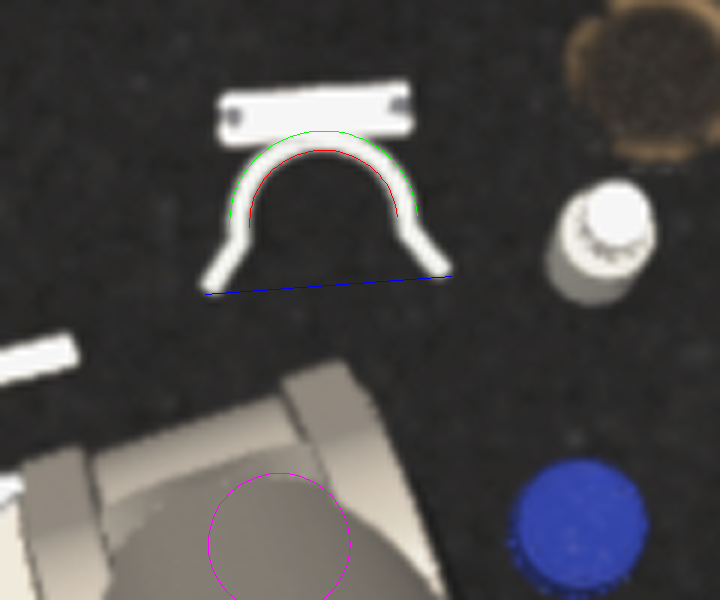

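The overlay fits the rod within about 1 mm: seat (0.638, -0.0745), yaw 3.5°. I begin the slow push.

```bash
python3 -m creep '[[[0.3,-0.4,0.1,0,0,0,0.28],[0.44,-0.9,0.1,0,0,0,0.28],[0.44,-1.4,0.1,0,0,0,0.28],[0.48,-1.9,0.1,0,0,0,0.28],[0.52,-2.4,0.1,0,0,0,0.28],[0.56,-2.9,0.1,0,0,0,0.28],[0.6,-3.4,0.1,0,0,0,0.28],[0.64,-3.9,0.1,0,0,0,0.28],[0.64,-3.9,0.1,0,0,0,0.28]]]'
cat > look.py <<'E'
from h import *
import sys
n=sys.argv[1]
plan([],[])
M,R,t=K=cam('wrist'); im,_=bot.read_camera('wrist'); cv2.imwrite(f'pics/{n}_w.png',im)
im,_=bot.read_camera('scene'); cv2.imwrite(f'pics/{n}_s.png',cv2.resize(im[160:290,230:430],None,fx=4,fy=4,interpolation=2))
E
python3 look.py e1
```

```text
t: 13.45
eef_pos: [0.4768, -0.0541, -0.0237]
tool_rot: [-0.013, -0.684, 0.729, 0.011]
contact_force: [-47.4, 11.1, 66.0]
gripper_width: 0.278
t 13.45 pos [ 0.4768 -0.0541 -0.0237] F [-47.4  11.1  66. ] w 0.278 xyaw -93.69 z [-0.034 -0.002 -0.999]
```

View pics/e1_w.png

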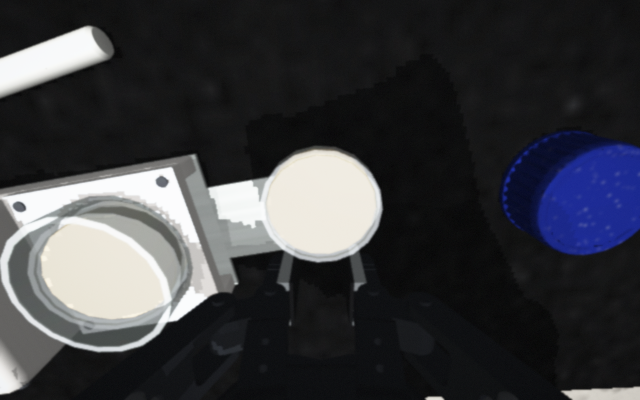

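View pics/e1_s.png

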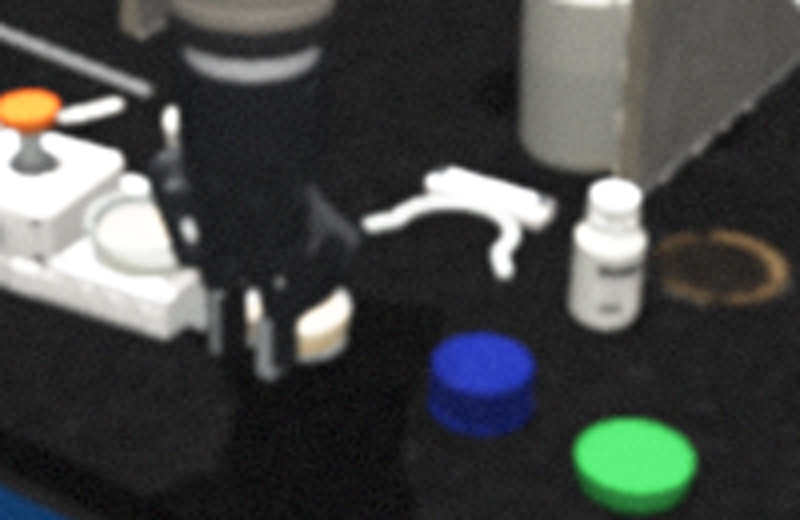

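The fingertips jammed against the 2 mm tongue edge (47 N backward), so the tips were lower than the depth reading showed. The press-based offset of 22.5 mm is the right one. I back off and raise the tips to about 6 mm.

```bash
python3 -m creep '[[[0,1.6,0,0,0,0,0.28],[0,2.4,0,0,0,0,0.28],[0,2.4,-0.4,0,0,0,0.28],[0,2.4,-0.75,0,0,0,0.28],[0,2.4,-0.75,0,0,0,0.28]]]'
python3 look.py e2
```

```text
t: 14.18
eef_pos: [0.4732, -0.0551, -0.0153]
tool_rot: [0.001, -0.682, 0.731, -0.0]
contact_force: [-0.1, -0.6, 0.6]
gripper_width: 0.286
t 14.18 pos [ 0.4732 -0.0551 -0.0153] F [-0.1 -0.6  0.6] w 0.286 xyaw -93.93 z [ 0.001  0.    -1.   ]
```

View pics/e2_w.png

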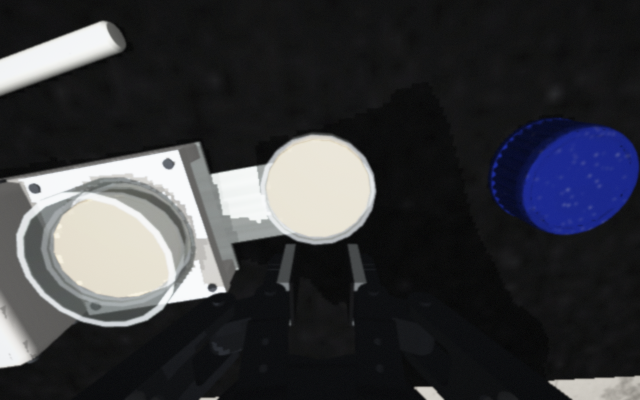

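```bash
python3 -c "
from h import *
o,p,R=state(); P=ray('wrist',(319,189),.016); print(P); print('plate in tool cm',R.inv().apply(P-p)*100, 'seat', R.inv().apply(np.array([.638,-.0745,.016])-P)*100)
"
```

```text
[ 0.51451082 -0.05659388  0.016     ]
plate in tool cm [-0.13420398 -4.19682215 -3.16289413] seat [ 9.41541381e-01 -1.24424888e+01  6.73189904e-03]
```

```bash
python3 -m creep '[[[-0.13,-0.4,0,0,0,0,0.28],[-0.1,-0.8,0,0,0,0,0.28],[-0.06,-1.3,0,0,0,0,0.28],[-0.02,-1.8,0,0,0,0,0.28],[0.02,-2.3,0,0,0,0,0.28],[0.02,-2.3,0,0,0,0,0.28]]]'
python3 look.py e3
```

```text
t: 15.02
eef_pos: [0.4955, -0.0568, -0.0157]
tool_rot: [0.0, -0.682, 0.731, -0.0]
contact_force: [-0.4, 0.4, 1.1]
gripper_width: 0.28
t 15.03 pos [ 0.4955 -0.0568 -0.0157] F [-0.4  0.4  1.1] w 0.28 xyaw -93.92 z [ 0.001  0.    -1.   ]
```

View pics/e3_w.png

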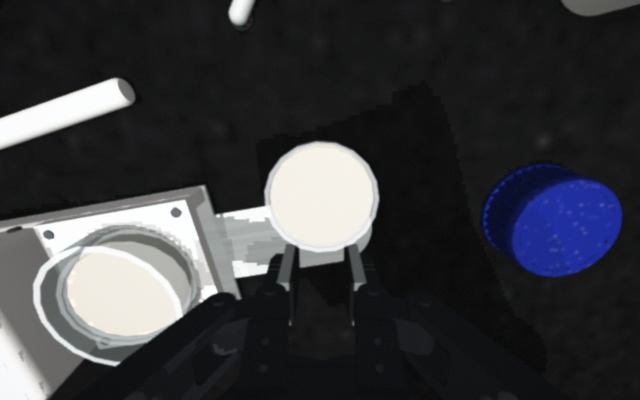

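View pics/e3_s.png

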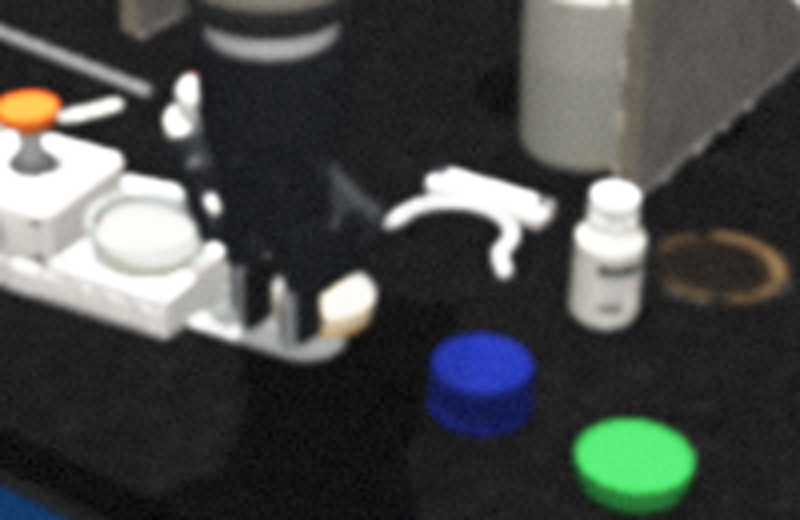

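The plate rides in the finger cradle at (321,196), centred, and is sliding off the tongue edge. I continue.

```bash
python3 -m creep '[[[0.04,-0.5,0,0,0,0,0.28],[0.08,-1.0,0,0,0,0,0.28],[0.12,-1.5,0,0,0,0,0.28],[0.16,-2.0,0,0,0,0,0.28],[0.2,-2.5,0,0,0,0,0.28],[0.24,-3.0,0,0,0,0,0.28],[0.28,-3.5,0,0,0,0,0.28],[0.32,-4.0,0,0,0,0,0.28],[0.35,-4.4,0,0,0,0,0.28],[0.35,-4.4,0,0,0,0,0.28]]]'
python3 look.py e4
```

```text
t: 16.38
eef_pos: [0.539, -0.0633, -0.0157]
tool_rot: [0.0, -0.683, 0.731, -0.0]
contact_force: [-0.4, -0.6, -0.5]
gripper_width: 0.279
t 16.38 pos [ 0.539  -0.0633 -0.0157] F [-0.4 -0.6 -0.5] w 0.279 xyaw -93.92 z [ 0.  0. -1.]
```

View pics/e4_w.png

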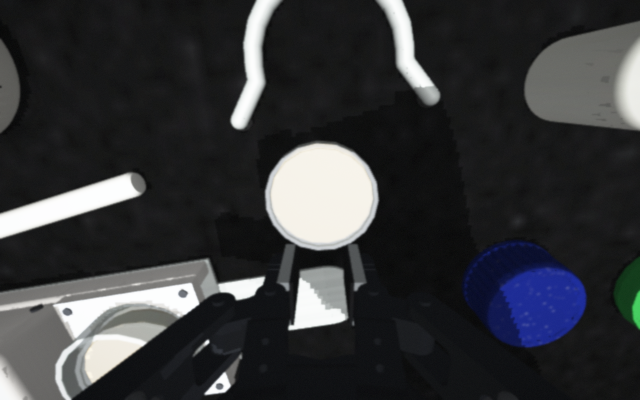

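View pics/e4_s.png

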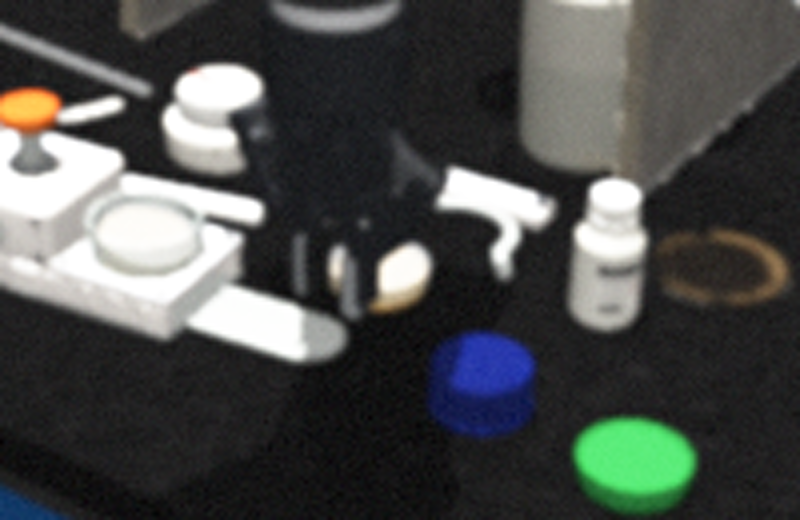

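```bash
python3 -c "
from h import *
o,p,R=state()
f=lambda uv,z:(R.inv().apply(ray('wrist',uv,z)-p)*100).round(2)
print('plate',f((321.5,195.5),.014),ray('wrist',(321.5,195.5),.014))
a,b=ray('wrist',(239,124),.005),ray('wrist',(433,97),.005); print(a,b)
print('ends mid',f((336,110.5),.005),'seat top-based',(R.inv().apply(np.array([.638,-.0745,.014])-p)*100).round(2))
ax=np.degrees(np.arctan2(*(b-a)[[1,0]]))+90; print('nest yaw',ax)
y=np.radians(ax); S=(a+b)/2+.0235*np.array([np.cos(y),np.sin(y),0]); print('seat',S,(R.inv().apply(S-p)*100).round(2))
"
```

```text
plate [-0.02 -3.81 -2.97] [ 0.5764967  -0.06568233  0.014     ]
[ 0.61212743 -0.02859045  0.005     ] [ 0.61816647 -0.12046869  0.005     ]
ends mid [ 0.67 -7.73 -2.07] seat top-based [  0.44 -10.    -2.97]
nest yaw 3.760567273201545
seat [ 0.63859635 -0.07298827  0.005     ] [  0.29 -10.05  -2.07]
```

```bash
python3 -m creep '[[[0.07,-0.5,0.1,0,0,0,0.28],[0.14,-1.0,0.15,0,0,0,0.28],[0.21,-1.5,0.15,0,0,0,0.28],[0.28,-2.0,0.15,0,0,0,0.28],[0.35,-2.5,0.15,0,0,0,0.28],[0.42,-3.0,0.15,0,0,0,0.28],[0.48,-3.5,0.15,0,0,0,0.28],[0.51,-4.0,0.15,0,0,0,0.28],[0.5,-4.5,0.15,0,0,0,0.28],[0.5,-4.5,0.15,0,0,0,0.28]]]'
python3 look.py e5
```

```text
t: 17.73
eef_pos: [0.5837, -0.0712, -0.0172]
tool_rot: [0.0, -0.683, 0.731, -0.0]
contact_force: [0.8, -0.6, 0.4]
gripper_width: 0.281
t 17.73 pos [ 0.5837 -0.0712 -0.0172] F [ 0.8 -0.6  0.4] w 0.281 xyaw -93.91 z [ 0.  0. -1.]
```

View pics/e5_w.png

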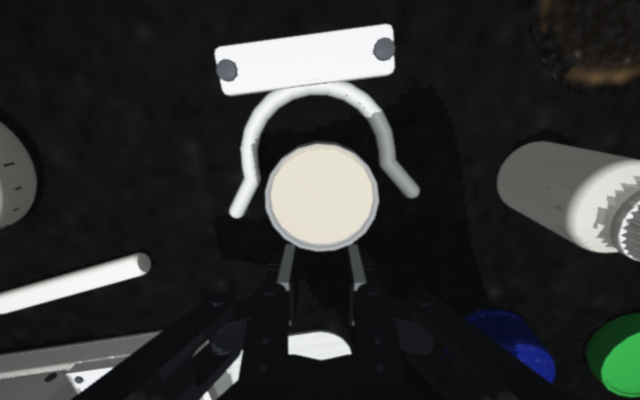

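View pics/e5_s.png

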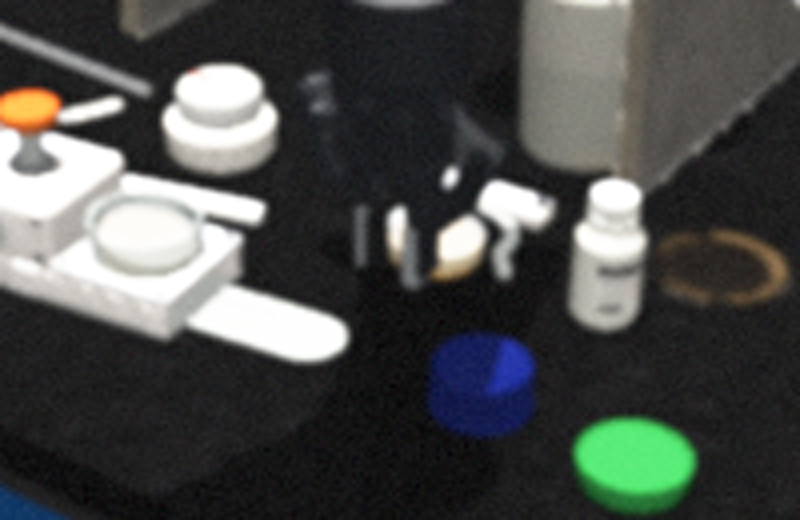

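```bash
python3 -m creep '[[[-0.03,-0.4,0,0,0,0,0.28],[-0.06,-0.8,0,0,0,0,0.28],[-0.09,-1.2,0,0,0,0,0.28],[-0.1,-1.5,0,0,0,0,0.28],[-0.1,-1.5,0,0,0,0,0.28]]]'
python3 look.py e6
```

```text
t: 18.45
eef_pos: [0.5985, -0.0713, -0.0172]
tool_rot: [0.0, -0.683, 0.731, -0.0]
contact_force: [-0.1, -0.5, -0.2]
gripper_width: 0.281
t 18.45 pos [ 0.5985 -0.0713 -0.0172] F [-0.1 -0.5 -0.2] w 0.281 xyaw -93.91 z [ 0.  0. -1.]
```

View pics/e6_w.png

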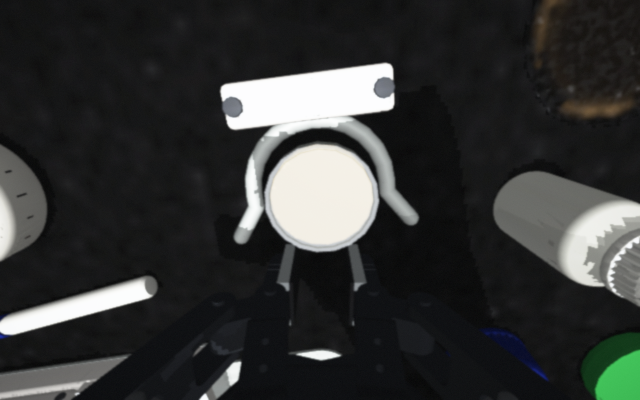

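```bash
python3 -m creep '[[[0,-0.2,0,0,0,0,0.28],[0,-0.4,0,0,0,0,0.28],[0,-0.4,0,0,0,0,0.28]]]'
python3 -m creep '[[[0,-0.1,0,0,0,0,0.28],[0,-0.2,0,0,0,0,0.28],[0,-0.2,0,0,0,0,0.28]]]'
python3 look.py e7
```

```text
t: 18.92
eef_pos: [0.6024, -0.0716, -0.0171]
tool_rot: [0.0, -0.683, 0.731, -0.0]
contact_force: [0.4, 1.3, 0.1]
gripper_width: 0.284
t: 19.3
eef_pos: [0.6043, -0.0718, -0.0172]
tool_rot: [0.0, -0.683, 0.731, -0.0]
contact_force: [-0.5, -0.5, 0.6]
gripper_width: 0.282
t 19.3 pos [ 0.6043 -0.0718 -0.0172] F [-0.5 -0.5  0.6] w 0.282 xyaw -93.91 z [ 0. -0. -1.]
```

View pics/e7_w.png

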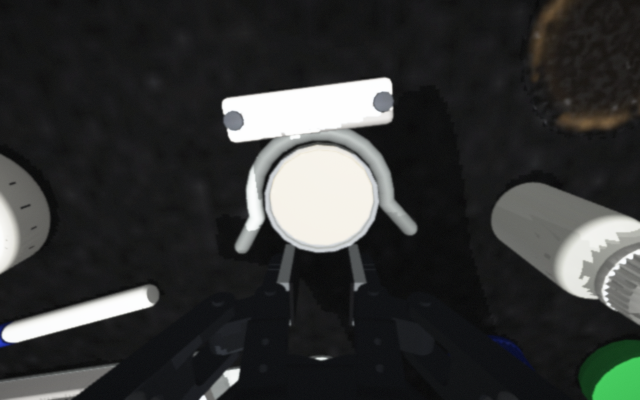

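```bash
for i in 1; do python3 -m creep '[[[0,-0.1,0,0,0,0,0.28],[0,-0.1,0,0,0,0,0.28]]]'; done
python3 -m creep '[[[0,-0.1,0,0,0,0,0.28],[0,-0.1,0,0,0,0,0.28]]]'
```

```text
t: 19.65
eef_pos: [0.605, -0.0718, -0.0172]
tool_rot: [-0.0, -0.683, 0.731, 0.0]
contact_force: [-1.2, 0.2, -0.0]
gripper_width: 0.283
t: 19.9
eef_pos: [0.6053, -0.0718, -0.0174]
tool_rot: [-0.001, -0.683, 0.731, 0.001]
contact_force: [-3.6, 1.4, 1.7]
gripper_width: 0.278
```

The force rose to about 4 N while the arm stopped advancing, so the plate is against the back. I withdraw straight back, then up.

```bash
python3 -m creep '[[[0,0,0,0,0,0,0.28]]]'; python3 -m creep '[[[0,0.3,0,0,0,0,0.28],[0,1,0,0,0,0,0.28],[0,2.2,0,0,0,0,0.28],[0,3,-1,0,0,0,0.28],[0,3,-6,0,0,0,0.28],[0,4,-12,0,0,0,0.28],[0,4,-15,0,0,0,0.28],[0,4,-15,0,0,0,0.28]]]'
python3 look.py e8; python3 ov.py .638 -.0745 3.5 .638 -.0745 pics/ov2.png
```

```text
t: 20.02
eef_pos: [0.6053, -0.0718, -0.0174]
tool_rot: [-0.001, -0.683, 0.731, 0.001]
contact_force: [-4.4, 1.5, 2.0]
gripper_width: 0.277
t: 21.02
eef_pos: [0.568, -0.0693, 0.1364]
tool_rot: [0.002, -0.682, 0.731, -0.003]
contact_force: [-0.2, -0.0, 0.2]
gripper_width: 0.281
t 21.02 pos [ 0.568  -0.0693  0.1364] F [-0.2 -0.   0.2] w 0.281 xyaw -93.92 z [ 0.006 -0.001 -1.   ]
```

View pics/e8_w.png

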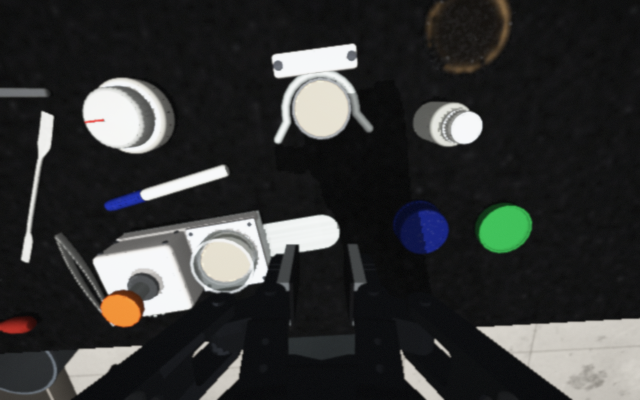

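View pics/e8_s.png

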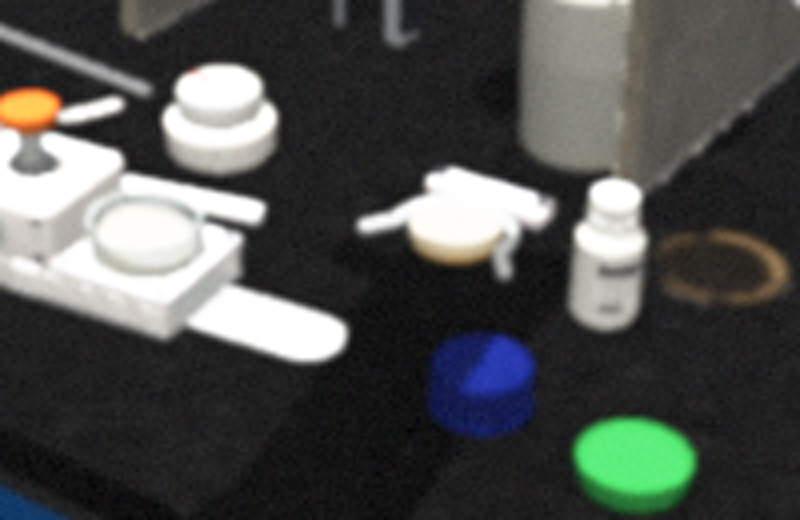

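View pics/ov2.png

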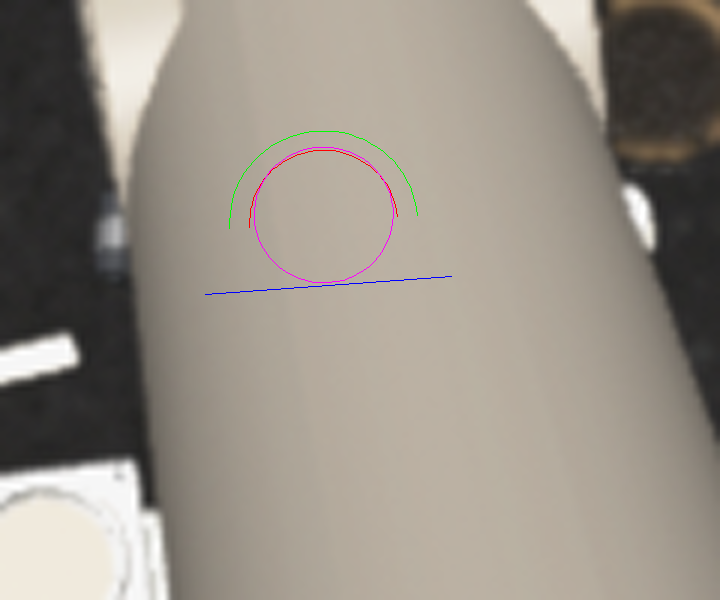

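```bash
python3 -c "
from h import *
K=cam('wrist'); im,_=bot.read_camera('wrist'); S=6; a,b,e,f=30,160,255,390
v=cv2.resize(im[a:b,e:f],None,fx=S,fy=S,interpolation=2)[:600]
th=np.linspace(0,2*np.pi,80); y=np.radians(3.6)
sx,sy=.639,-.0735
def dr(P,c):
  q=((proj(0,P,K)-[e,a]+.5)*S-.5).astype(int); cv2.polylines(v,[q.reshape(-1,1,2)],False,c,1)
def C(r,z,c,dx=0): dr(np.c_[sx+dx+r*np.cos(th),sy+r*np.sin(th),np.full(80,z)],c)
C(.0275,.014,(255,0,255)); C(.0275,0.0,(255,0,0)); C(.0295,.005,(0,0,255)); C(.0375,.005,(0,255,0))
cv2.imwrite('pics/f.png',v)
"
```

```text
(no output)
```

View pics/f.png

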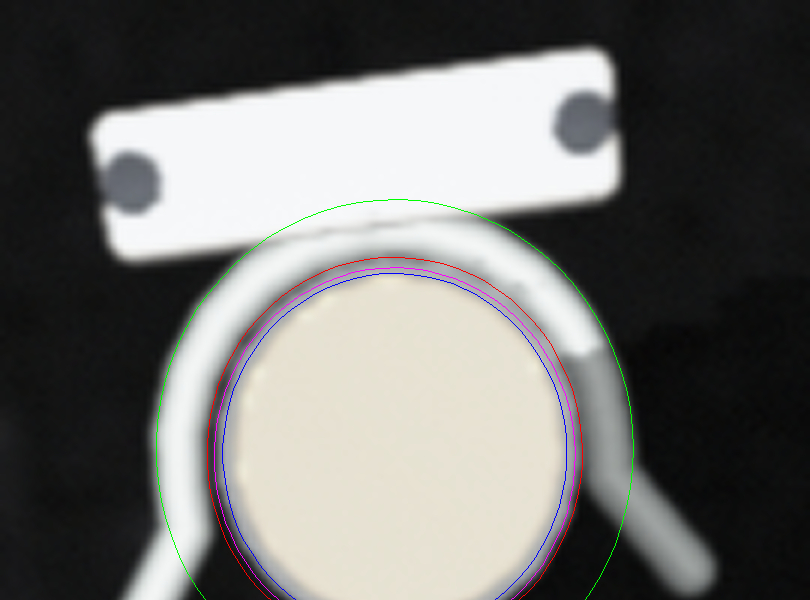

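The crop shows the plate flat inside the U, its rim meeting the rod at the back and back right. The tongue is empty, and the plunger is up with plates still in the tube. The pen, timer, vial and blue cap show no visible change.

```bash
python3 -c "
from h import *
for c,n,z in [('scene','vial',.04),('scene','blue_cap',.02),('scene','lab_timer',.03),('scene','pen',.01)]:
  im,_=bot.read_camera('scene'); r=bot.find_in(c,n); print(n,r[:1])
import numpy as np
a=cv2.imread('pics/scene0.png').astype(int); d=abs(im.astype(int)-a).max(2)
for nm,(u0,v0,u1,v1) in dict(vial=(370,205,394,245),cap=(335,242,366,270),timer=(270,175,300,203)).items(): print(nm,np.median(d[v0:v1,u0:u1]))
print(bot.hand_in())
"
```

```text
vial [{'xy': [381.7, 223.4], 'p': 0.81}]
blue_cap [{'xy': [348.6, 252.8], 'p': 0.97}]
lab_timer [{'xy': [284.6, 190.2], 'p': 0.78}]
pen [{'xy': [283.7, 211.5], 'p': 0.56}]
vial 8.0
cap 8.0
timer 7.0
the job is handed in; nothing more can be done
None
```

I pressed the plunger to its bottom stop once and let it spring back, and one plate came out. I then slid that plate in a finger cradle, with no gripping, into the U nest until it met the back. The job was handed in at about 21 s.

**Last checks**
- The force rose to about 4 N as the plate reached the back, and the arm stopped advancing. The last wrist crop shows the plate flat inside the U with its rim at the back rod.
- The plunger is up, the tongue is empty, and plates are still visible in the tube.
- The vial, blue cap and timer match the first picture apart from small brightness differences. The pen was only checked by eye.
- The robot is clear of everything, at about 0.14 m reported height.

**What went wrong or disagreed**
- **Fingertip height:** the shut tips sat about 22 mm above the reported TCP. Because of this the press went down in several small steps, without letting up in between.
- **Tongue edge:** the wrist depth put the tips too high, so on the first push they jammed on the tongue edge. The measured force there was 47 N back and 66 N up, below the 120 N wrist limit. I backed off, raised the tips and pushed again cleanly; the plate may have shifted a few millimetres on the tongue meanwhile.
- **Final top view:** the arm blocked the top camera, so the seating check relies on the wrist and scene pictures and the contact force.

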